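Bring the drill bit down onto the punch mark and hold it there

ROBOT

A 7-joint arm with a two-finger parallel gripper is mounted at the origin on the work surface. World frame = base frame: x ahead of the robot, y to its left, z up, the work surface at z = 0. Lengths are in mm, angles in degrees, forces in N, time in s.
With the tool pointing down it reaches from about 425 to 825 mm from the base axis. Payload 3.6 kg.
Tool frame: the origin (TCP) lies at the very end of the fingers, on their centre line; the grasp point (between the pads) lies r.hold_point_z behind it (r.hold_point_z is the distance from the TCP to the grasp point, in mm); z points along the fingers, y is the line along which they close (so a half turn about z gives the same grasp; the last joint's range is limited). The gripper opens to 85 mm and grips with 20 to 120 N. Pads are 22 mm wide; open, the fingers measure 114 mm over their backs; the gripper's body (76 mm by 85 mm) begins 54 mm behind the grasp point. The pads swing forward as they close: fully open they stand 13 mm farther back than shut.
Start: joints at [66.263, 35.231, -0.722, 81.555, 0.464, 63.22, -2.315], TCP at [245.808, -601.699, 231.297] pointing down, gripper open.
Joint ranges: [-178.69, 178.69], [-17.37, 117.87], [-77.05, 75.6], [15.02, 138.74], [-78.02, 258.01], [0.78, 113.62], [-162.83, 162.83]. Speed limits (degrees/s): [159.86, 159.86, 180, 180, 180, 180, 180].

INTERFACE

Orientations are given as [roll, pitch, yaw] about the fixed x, y, z axes, in that order (R = Rz(yaw) Ry(pitch) Rx(roll)).
In Python, from cell import r gives the robot as it stands.
- The arm moves only by the shell command python3 -m pendant 'ROWS' [OPENING] [FORCE]. ROWS is JSON, a list of rows, each a list of 6 numbers: the shift along the tool's x, y, z scaled (see below), then the turn, a rotation vector about the tool's x, y, z scaled (see below). A call has exactly 5 rows; each row is the pose to reach, as a shift and turn from the pose commanded when the call began, along the tool's axes at that moment; what a row does not reach only later rows make up. The controller multiplies each number of a shift by 150 mm and each number of a turn by 30 degrees. A row lasts 1/10 s, in which the tool goes at most 50 mm and 8.59 degrees, less where a joint would pass 70% of its speed; a pose out of reach is approached as far as the arm can. A call with a number of a shift or a turn outside -1 to 1 is refused whole. A call with a gripper value outside its range is refused whole. OPENING is the opening, from -1 (shut) to 1 (fully open), set as the call begins (- or left out, the last holds). The fingers move at their own pace and stop on an object; FORCE is the grip in N (left out, the last holds). Time passes only in rows, so rows that repeat a pose let the fingers close, or fill a call up. It gives the time, the measured TCP pose, the force, the opening and the grip force at its end, in the units of the state.
- r.get_obs(): the state, without advancing time (a new reading comes with each control period).
- r.capture(name): name is "scene" or "top" or "wrist"; returns the picture (400x640x3 uint8, red, green, blue); there is no depth.
- r.camera_info(name): a dict with "fx", "fy", "cx", "cy" (pixels), "k1" (the pictures are not rectified: a ray, as slopes to the right and down, at radius r is drawn at 1 + k1 r^2 times it, then the intrinsics apply), "position" and "rotation" of the camera in the world; the wrist camera has in their place "mount" (4x4, takes a point from camera to tool coordinates, whose origin is the TCP and whose axes are the flange's). Camera axes: x right, y up, looking along -z (the intrinsics and any distortion apply to the point x, -y, -z); pixel columns grow to the right and rows downward; lengths in mm; the calibration is good to about 2 mm. A picture is of the moment at which its call begins: read the wrist's pose just before it. camera_info takes no time and is no camera call.
- r.hand_in(): hands the job in; it is judged then, once.
The state is a dict: "clock": time; "joint_positions": joint angles; "qd": joint speeds; "joint_efforts": joint torques, N m; "eef_pos": TCP position; "eef_rot": TCP orientation; "ft_force": force on the tool from outside, world axes, zero at the start; "ft_torque": the same for the moment, N m; "finger_gap": finger opening in mm; "finger_force": force on a finger pad.
Only numpy, scipy, OpenCV 4.12 (cv2) and the standard library are available. Lean on these libraries where they do the work, as an engineer would, in place of code of your own. Each camera call takes 0.05 s, during which the arm holds its last target. There are 200 camera calls.

TASK

The small bench drill press is switched off and I am about to clamp the aluminium box under it. With a fingertip, push down the spoke of its feed wheel that points up on the drill bit's side, until the point of the bit comes down onto the punch mark on the box lid and just rests there, lightly, without being leaned on. The wheel springs back if let go, so finish while still holding the spoke down with the bit on the mark; do not shift or lift the box, and leave the other tools on the bench where they are.

Things in the scene. Friction and masses are not known exactly. Their poses are not given: they have to be found in the camera images.
- press: Base of a grey mini bench drill press, fixed to the bench. Origin: centre of the underside of its 200 (x) x 170 (y) x 18 mm foot plate. Its front is its -x side, its right side (feed wheel) is -y; z up. A steel column of 27 mm diameter stands 60 mm behind the origin (+x). A 12 mm wooden board on the plate carries the box
- press_head: Head of the press, clamped on the column at a height that differs from run to run. Axes as press; its origin lies above that of press, at the underside of the head casting (z 143 to 153 mm). Casting and black belt cover: 60 to 62 mm wide (y -31 to +31), x -76 to +147, top at 110 mm above this origin. The bit's axis is at x = -45, y = 0
- feed_wheel: Feed wheel beside the head's right wall. Origin: on its level axis (along the press's y), in the plane of the spokes, 65 mm out from the wall; at (-17, -95, 55) mm in press_head. Three steel spokes of 8 mm diameter, 120 degrees apart, each with a black 22 mm ball knob centred 70 mm from the axis; hub 30 mm in diameter. At rest one spoke points to the press's front (-x) and 40 degrees up
- spoke_knob (a point): centre of the ball knob of the spoke that at rest points to the press's front and 40 degrees up; it turns with the wheel. Pushing this spoke down lowers the bit. Spring against it: 0.15 N m at rest and 0.15 N m more per radian (3 to 7 N at 55 mm from the axis)
- quill (a joint): how far the bit has been lowered, m: 0 at rest (up), 0.024 at the end of its travel; 14 mm per radian of the feed wheel (0.024 at 1.71 rad)
- bit_tip (a point): point of the drill bit (4 mm in diameter, standing 30 mm out of the chuck); starts 8 to 18 mm above the box lid. Once it meets the lid the spoke stiffens at once; each newton more at 55 mm from the axis then puts about 4 N on the bit. Over 70 N on the lid is leaning on it
- punch_mark (a point): the punch mark, a small dark dot on a scribed cross on the lid of the box, straight under the bit; z up, on the lid's surface
- enclosure: loose plain die-cast aluminium box, 62 x 112 x 31 mm, about 350 g, lying on the press's wooden board; origin in its underside, straight below the punch mark; its length runs along its y from -36 to +76 mm. Not clamped yet: it slides if pushed sideways
- chuck_key: bystander: T-shaped steel chuck key, 62 mm long, lying beside the press on the feed-wheel side; origin in its middle, underside
- bit_stand: bystander: wooden block 32 x 80 x 22 mm with six upright bits up to 64 mm high, in front of the press; origin at the centre of its underside
- pliers: bystander: long-nose pliers with orange grips, 160 mm long, lying flat; origin at the pivot
- cutters: bystander: side cutters with blue grips, 135 mm long, lying flat; origin at the pivot
- screwdriver: bystander: red-handled screwdriver, 190 mm long, lying flat; origin at its middle
- solder_reel: bystander: reel of solder standing on its flange, 60 mm in diameter, 40 mm high; origin at the centre of its underside
- flux_jar: bystander: small jar, 44 mm in diameter, 50 mm high; origin at the centre of its underside
- helping_hands: bystander: helping-hands stand, 80 mm square iron foot, post 129 mm high with a cross bar and two clips; origin at the centre of its underside

How it is judged:
By the outcome, as a careful person would: the job done as asked, in the order asked, and still so for the second after the job is handed in, while the arm keeps its last pose, push and grip.
It also fails if it takes over 32 s, if anything falls off the work surface, if the arm or the gripper's body presses on something with over 40 N, if the wrist force passes 120 N, or if a joint passes its speed limit or range.

## Working session

There is one attempt and no reset: what is moved stays moved. The work goes in short steps, Python scripts to look and compute and a shell command to move; the robot and the scene stay as the last step left them, time stands still between calls to the robot, and variables do not carry over. Pictures are saved under pics/ and viewed, at most 10 in all, crops included, and the job is handed in when it is done.

```bash
mkdir -p pics; ls
python3 - <<'E'
from cell import r
import cv2,json
for n in("scene","top","wrist"):
    cv2.imwrite(f"pics/{n}0.png",r.capture(n)[:,:,::-1])
    print(n,{k:(v.tolist() if hasattr(v,'tolist') else v) for k,v in r.camera_info(n).items()})
print(r.get_obs(),r.hold_point_z)
E
```

```text
pics
scene {'fx': 451.8303198814721, 'fy': 451.8303198814721, 'cx': 328.29665021699935, 'cy': 199.05051685201119, 'k1': 0.024235481238846498, 'position': [1409.2846134522845, 284.410223985448, 965.0280410004233], 'rotation': [51.10658400041545, 0.1606543140354694, 108.1920987402126]}
top {'fx': 457.4661332529743, 'fy': 457.4661332529743, 'cx': 311.97860102600896, 'cy': 197.6681549672054, 'k1': -0.003611835294844873, 'position': [343.3598897233779, -9.072062863252743, 1486.1207787289604], 'rotation': [6.126311748146274, -1.1850430293531302, -88.37111055978338]}
wrist {'fx': 318.3580966180083, 'fy': 318.3580966180083, 'cx': 323.2177471971557, 'cy': 201.73337027635742, 'k1': 0.01241478338763005, 'mount': [[0.0013030959528939387, 0.9554942485639093, 0.2950068522970703, 73.56157786155042], [0.9999990738069178, -0.0013609934551715571, -9.06191569783244e-06, -0.13559920738459574], [0.00039284378687692005, 0.29500659087231074, -0.9554951370968112, -141.61645379855358], [0.0, 0.0, 0.0, 1.0]]}
{'clock': 0.15, 'joint_positions': array([66.26491164, 35.27669522, -0.7232679 , 81.6204765 ,  0.46422273,
       63.22121398, -2.3158052 ]), 'qd': array([ 0.02736346, -0.17123414,  0.0351376 , -0.35831806,  0.00689282,
        0.10837651, -0.02003448]), 'joint_efforts': array([ 2.29226416e-04, -4.69660878e+01,  2.59213652e-01, -1.71250337e+01,
        9.98306321e-03,  7.14352413e-03, -5.46063887e-06]), 'eef_pos': array([ 245.56303823, -601.18465377,  230.40088529]), 'eef_rot': array([-1.79884484e+02,  9.82971358e-04,  2.22197471e+01]), 'ft_force': array([-0.03626   , -0.52964287, -0.00727297]), 'ft_torque': array([ 0.00192085,  0.01066941, -0.00066237]), 'finger_force': 0.0, 'finger_gap': 85.30933664856666} 18.700000000000003
```

View pics/scene0.png

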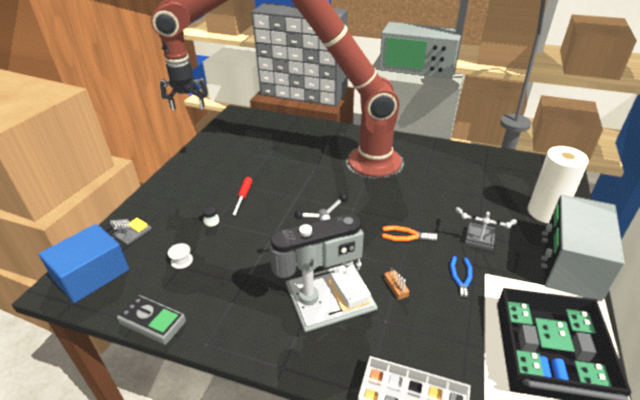

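View pics/top0.png

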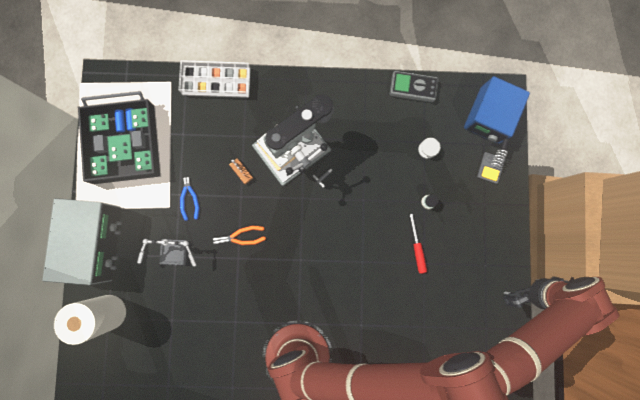

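```bash
cat > h.py <<'E'
import numpy as np,cv2
from scipy.spatial.transform import Rotation as R
from cell import r
def cam(n,pose=None):
    c=r.camera_info(n)
    if n=="wrist":
        M=np.array(c["mount"]);p,e=pose
        W=R.from_euler("xyz",e,degrees=True).as_matrix()
        return c,W@M[:3,3]+p,W@M[:3,:3]
    return c,np.array(c["position"]),R.from_euler("xyz",c["rotation"],degrees=True).as_matrix()
def ray(C,u,v):
    c,p,Q=C
    K=np.array([[c["fx"],0,c["cx"]],[0,c["fy"],c["cy"]],[0,0,1]])
    x,y=cv2.undistortPoints(np.array([[[u,v]]],float),K,np.array([c["k1"],0,0,0.]))[0,0]
    d=Q@np.array([x,-y,-1]);return p,d/np.linalg.norm(d)
def onz(C,u,v,z):
    p,d=ray(C,u,v);return p+d*(z-p[2])/d[2]
def proj(C,X):
    c,p,Q=C;q=Q.T@(np.array(X)-p);a=np.array([q[0],-q[1]])/-q[2];a=a*(1+c["k1"]*(a@a))
    return np.array([c["fx"]*a[0]+c["cx"],c["fy"]*a[1]+c["cy"]])
def tri(rs):
    A=sum(np.eye(3)-np.outer(d,d) for p,d in rs);b=sum((np.eye(3)-np.outer(d,d))@p for p,d in rs)
    return np.linalg.solve(A,b)
E
python3 - <<'E'
import cv2,numpy as np
a=cv2.imread("pics/top0.png")[90:215,230:380];b=cv2.imread("pics/scene0.png")[185:335,260:390]
cv2.imwrite("pics/c1.png",np.hstack([cv2.resize(x,(400,int(400*x.shape[0]/x.shape[1])),interpolation=cv2.INTER_CUBIC)[:333] if i==0 else cv2.resize(x,(400,461),interpolation=cv2.INTER_CUBIC) for i,x in enumerate([a])]))
A=cv2.resize(a,None,fx=2.66,fy=2.66,interpolation=cv2.INTER_CUBIC);B=cv2.resize(b,None,fx=3,fy=3,interpolation=cv2.INTER_CUBIC)
o=np.zeros((450,790,3),np.uint8);o[:A.shape[0],:A.shape[1]]=A;o[:B.shape[0],400:400+B.shape[1]]=B
cv2.imwrite("pics/c1.png",o)
E
```

```text
(no output)
```

View pics/c1.png

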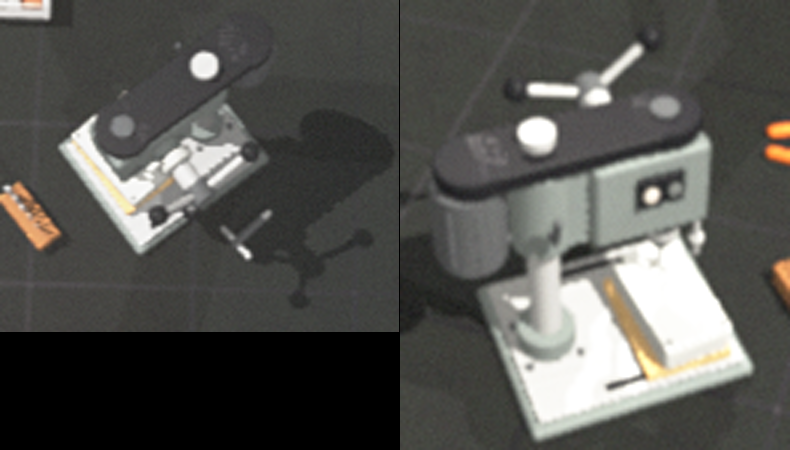

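Run:
```python
from h import *
T=cam("top");S=cam("scene")
t=lambda x,y:(230+x/2.66,90+y/2.66)
s=lambda x,y:(260+(x-400)/3,185+y/3)
L,B,Rr=[onz(T,*t(*q),18) for q in((62,148),(142,250),(268,158))]
# scene corners: near-left (536,432), right(750,370), left(480,290)
P=[onz(S,*s(*q),18) for q in((536,430),(750,366),(480,288))]
print("top corners",L,B,Rr,np.linalg.norm(L-B),np.linalg.norm(Rr-B));print("scene",P,np.linalg.norm(P[0]-P[1]),np.linalg.norm(P[0]-P[2]))
k=tri([ray(T,*t(158,214)),ray(S,*s(650,39))]);k2=tri([ray(T,*t(250,151)),ray(S,*s(514,88))])
for q,a,b in((k,t(158,214),s(650,39)),(k2,t(250,151),s(514,88))):print(q,proj(T,q)-a,proj(S,q)-b)
x=(Rr-B)/np.linalg.norm(Rr-B);print("yaw",np.degrees(np.arctan2(x[1],x[0])),"yaw knobs",np.degrees(np.arctan2(*(k2-k)[[1,0]])),"dist",np.linalg.norm(k2-k),"expect 121.2")
d=(k2-k)/np.linalg.norm((k2-k)[:2])
for yaw in(np.degrees(np.arctan2(d[1],d[0])),):
  Y=R.from_euler("z",yaw,degrees=True)
  ax=k-Y.apply([-70*np.cos(np.radians(40)),0,70*np.sin(np.radians(40))])
  h=ax-Y.apply([-17,-95,55]);print("axis",ax,"head",h)
  for o in([-100,85,18],[-100,-85,18],[100,-85,18],[100,85,18]):
    print(o,Y.apply(o)+[h[0],h[1],0])
```

```text
top corners [666.41990575 161.10563035  18.        ] [543.43283822  58.78693985  18.        ] [662.255586   -91.78029718  18.        ] 159.98416547534308 191.80546982647516
scene [array([793.69276502,  19.82852715,  18.        ]), array([676.4031249 , 171.68335511,  18.        ]), array([667.66159854, -81.47878886,  18.        ])] 191.87690964539632 161.7004242493576
[549.2457547   36.30205722 246.91321327] [-1.19277666  0.28554518] [-1.32259888 -0.04986449]
[622.82049882 -58.45695982 227.40161748] [-0.8514521   0.26260928] [-0.99774121 -0.08061404]
yaw -51.720650880790146 yaw knobs -52.17278558702295 dist 121.54512187903599 expect 121.2
axis [582.13185919  -6.05289723 201.9180806 ] head [667.59471956  38.78123595 146.9180806 ]
[-100, 85, 18] [673.40491357 169.89661127  18.        ]
[-100, -85, 18] [539.1280669   65.63862143  18.        ]
[100, -85, 18] [661.78452554 -92.33413937  18.        ]
[100, 85, 18] [796.06137222  11.92385048  18.        ]
```

```bash
cat >> h.py <<'E'
YAW=-52.1; AX=np.array([581.,-4.,202.]); F=np.array([-np.cos(np.radians(YAW)),-np.sin(np.radians(YAW)),0]);Z=np.array([0,0,1.])
def rot(L): # tool x to the front, hand leaning L deg to the front
    return R.from_euler("xyz",[180,0,YAW+180],degrees=True)*R.from_euler("y",-L,degrees=True)
def push(e,s=47,gap=0,k=.47):
    L=(40-e)*k;a=np.radians(e);u=F*np.cos(a)+Z*np.sin(a);n=-F*np.sin(a)+Z*np.cos(a)
    q=rot(L);return AX+u*s+n*(4+gap)-11*q.as_matrix()[:,0],q
def rows(p,q,base=None):
    o=r.get_obs();p0,e0=(o["eef_pos"],o["eef_rot"]) if base is None else base
    W=R.from_euler("xyz",e0,degrees=True)
    d=W.inv().apply(np.array(p)-p0)/150;t=(W.inv()*q).as_rotvec(degrees=True)/30
    print("F",o["ft_force"].round(1),"clock",round(o["clock"],2),"left mm",(d*150).round(1),"deg",(t*30).round(1))
    d=d/max(1,abs(d).max(),np.linalg.norm(d)*150/240);t=t/max(1,np.abs(t).max());print(np.r_[d,t].round(3).tolist())
E
python3 - <<'E'
from h import *
p,q=push(40);print(p,q.as_euler("xyz",degrees=True));rows(p+[0,0,110],q)
E
```

```text
[567.21977795  13.70147466 235.27519543] [180.    0.  127.9]
F [-0.  -0.5 -0. ] clock 0.15 left mm [ 530.3 -447.8 -114. ] deg [-1.000e-01 -1.000e-01 -1.057e+02]
[1.0, -0.844, -0.215, -0.001, -0.001, -1.0]
```

```bash
python3 -m pendant '[[0.3,-0.2,-0.3,0,0,-0.2],[0.55,-0.4,-0.5,0,0,-0.5],[0.8,-0.65,-0.7,0,0,-0.75],[1,-0.84,-0.7,0,0,-1],[1,-0.84,-0.7,0,0,-1]]' -1 30
python3 - <<'E'
from h import *
p,q=push(40);rows(p+[0,0,110],q)
E
```

```text
clock: 0.65
eef_pos: [340.0, -424.2, 338.2]
eef_rot: [179.8, -0.1, 52.7]
ft_force: [-0.6, -0.6, 0.8]
finger_gap: 12.0
finger_force: 0.0
F [-0.6 -0.6  0.8] clock 0.65 left mm [486.  -84.8  -6.2] deg [  0.2  -0.  -75.2]
[1.0, -0.174, -0.013, 0.003, -0.0, -1.0]
```

```bash
python3 -m pendant '[[0.33,-0.06,0,0,0,-0.28],[0.66,-0.12,0,0,0,-0.56],[1,-0.17,0,0,0,-0.8],[1,-0.17,0,0,0,-1],[1,-0.17,0,0,0,-1]]'
python3 - <<'E'
from h import *
p,q=push(40);rows(p+[0,0,110],q)
E
```

```text
clock: 1.15
eef_pos: [409.4, -292.5, 336.3]
eef_rot: [-180.0, -0.0, 82.4]
ft_force: [0.1, 0.4, 0.1]
finger_gap: -0.1
finger_force: 0.0
F [0.1 0.4 0.1] clock 1.15 left mm [324.3 116.2  -8.9] deg [ -0.   -0.  -45.5]
[1.0, 0.358, -0.027, -0.0, -0.0, -1.0]
```

```bash
python3 -m pendant '[[0.3,0.1,0,0,0,-0.28],[0.6,0.2,0,0,0,-0.56],[0.9,0.3,0,0,0,-0.8],[1,0.36,0,0,0,-1],[1,0.36,0,0,0,-1]]'
python3 - <<'E'
from h import *
p,q=push(40);rows(p+[0,0,110],q)
E
```

```text
clock: 1.65
eef_pos: [483.5, -151.3, 336.1]
eef_rot: [180.0, -0.1, 112.3]
ft_force: [-0.1, 0.1, 0.7]
finger_gap: 0.0
finger_force: 0.0
F [-0.1  0.1  0.7] clock 1.65 left mm [120.9 140.1  -8.9] deg [  0.1  -0.  -15.6]
[0.806, 0.934, -0.06, 0.002, -0.002, -0.52]
```

```bash
python3 -m pendant '[[0.2,0.23,0,0,0,-0.2],[0.4,0.46,-0.02,0,0,-0.4],[0.6,0.7,-0.04,0,0,-0.52],[0.8,0.93,-0.06,0,0,-0.52],[0.8,0.93,-0.06,0,0,-0.52]]'
python3 - <<'E'
from h import *
p,q=push(40);rows(p+[0,0,110],q)
o=r.get_obs();P=(o["eef_pos"],o["eef_rot"]);im=r.capture("wrist")
np.save("pose1.npy",np.array(P));cv2.imwrite("pics/w1.png",im[:,:,::-1])
C=cam("wrist",P);a=np.radians(40)
print("pred knob",proj(C,AX+70*(F*np.cos(a)+Z*np.sin(a))),"axis",proj(C,AX),"tcp",proj(C,P[0]))
a=np.radians(160);print("knob2",proj(C,AX+70*(F*np.cos(a)+Z*np.sin(a))))
E
```

```text
clock: 2.15
eef_pos: [567.5, 16.0, 345.1]
eef_rot: [179.8, -0.2, 128.0]
ft_force: [-0.6, -0.8, 0.6]
finger_gap: 0.1
finger_force: 0.0
F [-0.6 -0.8  0.6] clock 2.15 left mm [-1.6 -1.6 -0.2] deg [ 0.2 -0.2  0.1]
[-0.011, -0.011, -0.001, 0.006, -0.006, 0.004]
pred knob [322.77778724 167.53161413] axis [322.517191   214.50151193] tcp [326.28536428 263.94789722]
knob2 [322.36378393 289.46850536]
```

View pics/w1.png

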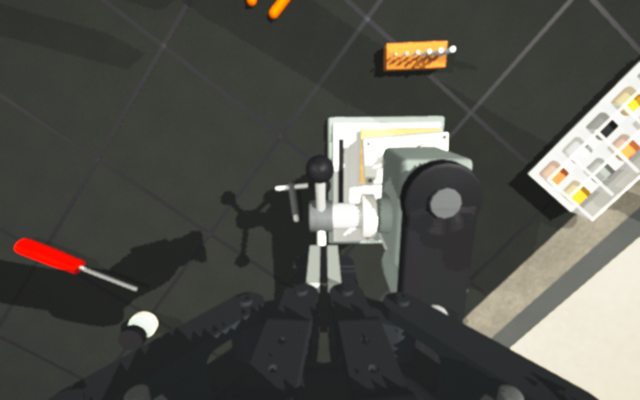

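Run:
```python
import cv2,numpy as np
a=cv2.imread("pics/w1.png")[140:400,220:430];a=np.clip(a.astype(float)*2.2,0,255).astype(np.uint8)
cv2.imwrite("pics/c2.png",cv2.resize(a,None,fx=2.3,fy=2.3,interpolation=cv2.INTER_CUBIC))
```

```text
(no output)
```

View pics/c2.png

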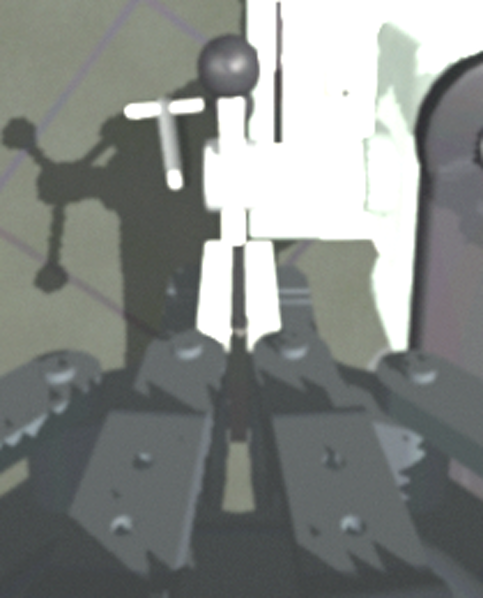

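```bash
sed -i 's/AX=np.array(\[581.,-4.,202.\])/AX=np.array([580.,-4.6,202.])/' h.py
python3 - <<'E'
from h import *
p,q=push(40);rows(p+[0,0,8],q)
E
```

```text
F [ 0.  -0.5 -0.2] clock 2.2 left mm [  1.4   0.5 101.4] deg [-0.  -0.  -0.1]
[0.009, 0.003, 0.676, -0.001, -0.002, -0.005]
```

```bash
python3 -m pendant '[[0.01,0,0.2,0,0,0],[0.01,0,0.4,0,0,0],[0.01,0,0.6,0,0,0],[0.01,0,0.67,0,0,0],[0.01,0,0.67,0,0,0]]'
cat > t.py <<'E'
from h import *
import sys
for e in map(float,sys.argv[1:]): 
    print("e",e,end=" ");rows(*push(e))
E
python3 t.py 40 35 30 25 20
```

```text
clock: 2.7
eef_pos: [564.4, 8.7, 243.2]
eef_rot: [-179.7, -0.0, 127.5]
ft_force: [-0.1, 0.2, 0.0]
finger_gap: -0.1
finger_force: 0.0
e 40.0 F [-0.1  0.2  0. ] clock 2.7 left mm [2.4 4.2 7.9] deg [-0.3 -0.  -0.4]
[0.016, 0.028, 0.053, -0.009, -0.002, -0.013]
e 35.0 F [-0.1  0.2  0. ] clock 2.7 left mm [ 5.2  4.2 10.5] deg [-0.3 -2.4 -0.4]
[0.034, 0.028, 0.07, -0.009, -0.08, -0.013]
e 30.0 F [-0.1  0.2  0. ] clock 2.7 left mm [ 7.7  4.2 13.3] deg [-0.3 -4.7 -0.4]
[0.051, 0.028, 0.089, -0.009, -0.158, -0.013]
e 25.0 F [-0.1  0.2  0. ] clock 2.7 left mm [ 9.9  4.2 16.4] deg [-0.3 -7.1 -0.4]
[0.066, 0.028, 0.109, -0.01, -0.237, -0.013]
e 20.0 F [-0.1  0.2  0. ] clock 2.7 left mm [11.9  4.2 19.6] deg [-0.3 -9.4 -0.4]
[0.079, 0.028, 0.131, -0.01, -0.315, -0.013]
```

```bash
python3 -m pendant '[[0.005,0.01,0.03,0,0,0],[0.01,0.015,0.04,0,0,0],[0.01,0.015,0.045,0,0,0],[0.01,0.015,0.045,0,0,0],[0.01,0.015,0.045,0,0,0]]'; python3 t.py 40 35 30 25 20
```

```text
clock: 3.2
eef_pos: [566.5, 14.9, 238.6]
eef_rot: [180.0, 0.0, 127.8]
ft_force: [-0.6, -0.7, -0.0]
finger_gap: -0.3
finger_force: 0.0
e 40.0 F [-0.6 -0.7 -0. ] clock 3.2 left mm [-1.2 -1.3  3.3] deg [ 0.   0.  -0.1]
[-0.008, -0.009, 0.022, 0.001, 0.001, -0.003]
e 35.0 F [-0.6 -0.7 -0. ] clock 3.2 left mm [ 1.6 -1.3  5.9] deg [ 0.  -2.3 -0.1]
[0.01, -0.009, 0.039, 0.001, -0.077, -0.003]
e 30.0 F [-0.6 -0.7 -0. ] clock 3.2 left mm [ 4.1 -1.3  8.7] deg [ 0.  -4.7 -0.1]
[0.027, -0.009, 0.058, 0.001, -0.156, -0.003]
e 25.0 F [-0.6 -0.7 -0. ] clock 3.2 left mm [ 6.3 -1.3 11.7] deg [ 0.  -7.  -0.1]
[0.042, -0.009, 0.078, 0.001, -0.234, -0.003]
e 20.0 F [-0.6 -0.7 -0. ] clock 3.2 left mm [ 8.3 -1.3 14.9] deg [ 0.  -9.4 -0.1]
[0.055, -0.009, 0.1, 0.001, -0.312, -0.003]
```

```bash
python3 -m pendant '[[0,-0.01,0.022,0,0,0],[0.01,-0.01,0.039,0,-0.077,0],[0.027,-0.01,0.058,0,-0.156,0],[0.027,-0.01,0.058,0,-0.156,0],[0.027,-0.01,0.058,0,-0.156,0]]'; python3 t.py 30 25 20 15 10
```

```text
clock: 3.7
eef_pos: [562.8, 17.0, 229.9]
eef_rot: [180.0, 4.7, 127.8]
ft_force: [-0.4, -0.6, 2.6]
finger_gap: 0.1
finger_force: 1.5
e 30.0 F [-0.4 -0.6  2.6] clock 3.7 left mm [0.2 0.3 0. ] deg [ 0.  -0.  -0.1]
[0.001, 0.002, 0.0, 0.001, -0.001, -0.003]
e 25.0 F [-0.4 -0.6  2.6] clock 3.7 left mm [2.7 0.3 2.9] deg [ 0.  -2.4 -0.1]
[0.018, 0.002, 0.019, 0.001, -0.079, -0.003]
e 20.0 F [-0.4 -0.6  2.6] clock 3.7 left mm [4.9 0.3 5.9] deg [ 0.  -4.7 -0.1]
[0.033, 0.002, 0.039, 0.001, -0.157, -0.003]
e 15.0 F [-0.4 -0.6  2.6] clock 3.7 left mm [6.8 0.3 9.1] deg [ 0.  -7.1 -0.1]
[0.045, 0.002, 0.061, 0.001, -0.236, -0.003]
e 10.0 F [-0.4 -0.6  2.6] clock 3.7 left mm [ 8.4  0.3 12.5] deg [ 0.  -9.4 -0.1]
[0.056, 0.002, 0.083, 0.001, -0.314, -0.003]
```

```bash
python3 -m pendant '[[0.018,0,0.019,0,-0.08,0],[0.033,0,0.039,0,-0.157,0],[0.045,0,0.061,0,-0.236,0],[0.045,0,0.061,0,-0.236,0],[0.045,0,0.061,0,-0.236,0]]'
python3 - <<'E'
from h import *
for e in (15,10,7,4,0): print(e,end=" ");rows(*push(e))
o=r.get_obs();P=(o["eef_pos"],o["eef_rot"]);cv2.imwrite("pics/w2.png",cv2.resize(r.capture("wrist")[:,:,::-1][60:320,200:480],None,fx=2.2,fy=2.2))
E
```

```text
clock: 4.2
eef_pos: [559.2, 21.6, 220.0]
eef_rot: [180.0, 11.7, 127.8]
ft_force: [-0.9, -1.0, 3.9]
finger_gap: 0.2
finger_force: 1.8
15 F [-0.9 -1.   3.9] clock 4.2 left mm [ 0.1  0.3 -0.3] deg [-0.  -0.  -0.1]
[0.001, 0.002, -0.002, -0.0, -0.002, -0.004]
10 F [-0.9 -1.   3.9] clock 4.2 left mm [2.1 0.3 2.9] deg [-0.  -2.4 -0.1]
[0.014, 0.002, 0.019, -0.0, -0.08, -0.004]
7 F [-0.9 -1.   3.9] clock 4.2 left mm [3.2 0.3 4.9] deg [-0.  -3.8 -0.1]
[0.021, 0.002, 0.032, -0.0, -0.127, -0.004]
4 F [-0.9 -1.   3.9] clock 4.2 left mm [4.1 0.3 6.9] deg [-0.  -5.2 -0.1]
[0.027, 0.002, 0.046, -0.0, -0.174, -0.004]
0 F [-0.9 -1.   3.9] clock 4.2 left mm [5.2 0.3 9.6] deg [-0.  -7.1 -0.1]
[0.035, 0.002, 0.064, -0.0, -0.237, -0.004]
```

View pics/w2.png

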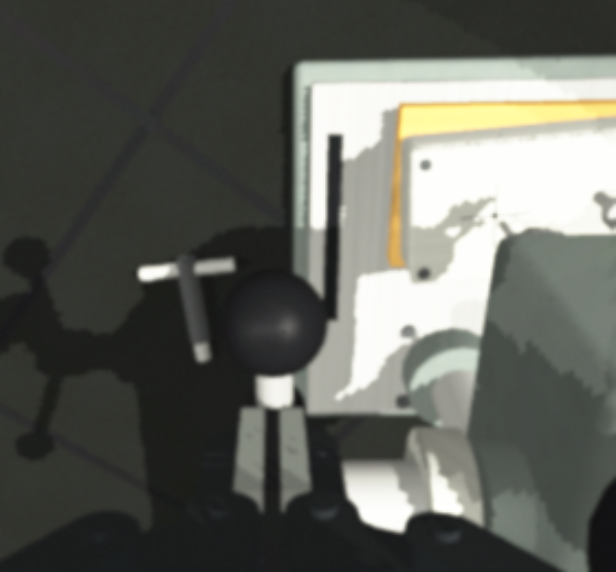

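```bash
python3 -m pendant '[[0.007,0,0.01,0,-0.04,0],[0.014,0,0.019,0,-0.08,0],[0.021,0,0.032,0,-0.127,0],[0.023,0,0.04,0,-0.15,0],[0.023,0,0.04,0,-0.15,0]]'; python3 t.py 5 3 1 -1
```

```text
clock: 4.75
eef_pos: [557.8, 23.5, 213.2]
eef_rot: [180.0, 16.3, 127.9]
ft_force: [1.2, -0.6, 4.0]
finger_gap: 0.3
finger_force: 2.0
e 5.0 F [ 1.2 -0.6  4. ] clock 4.75 left mm [ 0.1  0.3 -0. ] deg [-0.  -0.2 -0. ]
[0.001, 0.002, -0.0, -0.0, -0.005, -0.001]
e 3.0 F [ 1.2 -0.6  4. ] clock 4.75 left mm [0.8 0.3 1.3] deg [-0.  -1.1 -0. ]
[0.006, 0.002, 0.009, -0.0, -0.036, -0.001]
e 1.0 F [ 1.2 -0.6  4. ] clock 4.75 left mm [1.5 0.3 2.6] deg [-0. -2. -0.]
[0.01, 0.002, 0.017, -0.0, -0.068, -0.001]
e -1.0 F [ 1.2 -0.6  4. ] clock 4.75 left mm [2.1 0.3 4. ] deg [-0. -3. -0.]
[0.014, 0.002, 0.026, -0.0, -0.099, -0.001]
```

```bash
python3 -m pendant '[[0.004,0,0.006,0,-0.02,0],[0.008,0,0.012,0,-0.045,0],[0.01,0,0.017,0,-0.07,0],[0.01,0,0.017,0,-0.07,0],[0.01,0,0.017,0,-0.07,0]]';python3 t.py 1 -1 -3
```

```text
clock: 5.25
eef_pos: [557.2, 24.1, 210.3]
eef_rot: [180.0, 18.4, 127.8]
ft_force: [1.6, -1.0, 4.3]
finger_gap: -0.1
finger_force: 2.2
e 1.0 F [ 1.6 -1.   4.3] clock 5.25 left mm [-0.2  0.3  0. ] deg [-0.   0.  -0.1]
[-0.001, 0.002, 0.0, -0.0, 0.001, -0.002]
e -1.0 F [ 1.6 -1.   4.3] clock 5.25 left mm [0.5 0.3 1.4] deg [-0.  -0.9 -0.1]
[0.003, 0.002, 0.009, -0.0, -0.03, -0.002]
e -3.0 F [ 1.6 -1.   4.3] clock 5.25 left mm [1.1 0.3 2.7] deg [-0.  -1.8 -0.1]
[0.007, 0.002, 0.018, -0.0, -0.062, -0.002]
```

```bash
python3 -m pendant '[[0.002,0,0.004,0,-0.015,0],[0.003,0,0.009,0,-0.03,0],[0.005,0,0.013,0,-0.045,0],[0.007,0,0.018,0,-0.06,0],[0.007,0,0.018,0,-0.06,0]]';python3 t.py -3 -5 -7
```

```text
clock: 5.75
eef_pos: [557.0, 24.3, 207.4]
eef_rot: [180.0, 20.2, 127.8]
ft_force: [1.7, -1.7, 4.9]
finger_gap: 0.3
finger_force: 2.3
e -3.0 F [ 1.7 -1.7  4.9] clock 5.75 left mm [-0.1  0.3  0.1] deg [-0. -0. -0.]
[-0.001, 0.002, 0.001, -0.001, -0.001, -0.002]
e -5.0 F [ 1.7 -1.7  4.9] clock 5.75 left mm [0.5 0.3 1.4] deg [-0. -1. -0.]
[0.003, 0.002, 0.01, -0.001, -0.033, -0.002]
e -7.0 F [ 1.7 -1.7  4.9] clock 5.75 left mm [1.1 0.3 2.8] deg [-0.  -1.9 -0. ]
[0.007, 0.002, 0.019, -0.001, -0.064, -0.002]
```

```bash
python3 -m pendant '[[0.001,0,0.003,0,-0.01,0],[0.002,0,0.006,0,-0.02,0],[0.003,0,0.01,0,-0.033,0],[0.003,0,0.01,0,-0.033,0],[0.003,0,0.01,0,-0.033,0]]';python3 t.py -5 -7 -9
```

```text
clock: 6.25
eef_pos: [557.0, 24.3, 205.8]
eef_rot: [180.0, 21.1, 127.8]
ft_force: [0.0, -0.9, 5.3]
finger_gap: 0.2
finger_force: 2.5
e -5.0 F [ 0.  -0.9  5.3] clock 6.25 left mm [-0.   0.4 -0. ] deg [-0.  -0.  -0.1]
[-0.0, 0.002, -0.0, -0.001, -0.001, -0.002]
e -7.0 F [ 0.  -0.9  5.3] clock 6.25 left mm [0.5 0.4 1.3] deg [-0.  -1.  -0.1]
[0.004, 0.002, 0.009, -0.001, -0.032, -0.002]
e -9.0 F [ 0.  -0.9  5.3] clock 6.25 left mm [1.1 0.4 2.7] deg [-0.  -1.9 -0.1]
[0.007, 0.002, 0.018, -0.001, -0.063, -0.002]
```

```bash
python3 -m pendant '[[0.001,0,0.003,0,-0.01,0],[0.002,0,0.006,0,-0.02,0],[0.004,0,0.009,0,-0.032,0],[0.004,0,0.009,0,-0.032,0],[0.004,0,0.009,0,-0.032,0]]';python3 t.py -7 -9
```

```text
clock: 6.75
eef_pos: [557.0, 24.4, 204.4]
eef_rot: [180.0, 22.1, 127.8]
ft_force: [0.4, 0.1, 5.8]
finger_gap: -0.2
finger_force: 2.5
e -7.0 F [0.4 0.1 5.8] clock 6.75 left mm [-0.   0.3  0. ] deg [-0.   0.  -0.1]
[-0.0, 0.002, 0.0, -0.0, 0.0, -0.002]
e -9.0 F [0.4 0.1 5.8] clock 6.75 left mm [0.5 0.3 1.4] deg [-0.  -0.9 -0.1]
[0.003, 0.002, 0.009, -0.0, -0.031, -0.002]
```

```bash
python3 -m pendant '[[0.001,0,0.003,0,-0.01,0],[0.002,0,0.006,0,-0.02,0],[0.004,0,0.009,0,-0.032,0],[0.004,0,0.009,0,-0.032,0],[0.004,0,0.009,0,-0.032,0]]';python3 t.py -9 -11
```

```text
clock: 7.25
eef_pos: [557.1, 24.3, 203.0]
eef_rot: [180.0, 23.1, 127.8]
ft_force: [1.6, 0.1, 5.5]
finger_gap: -0.0
finger_force: 2.6
e -9.0 F [1.6 0.1 5.5] clock 7.25 left mm [0.1 0.4 0.1] deg [-0.   0.  -0.1]
[0.0, 0.002, 0.0, -0.001, 0.001, -0.003]
e -11.0 F [1.6 0.1 5.5] clock 7.25 left mm [0.6 0.4 1.4] deg [-0.  -0.9 -0.1]
[0.004, 0.002, 0.01, -0.001, -0.03, -0.003]
```

```bash
python3 -m pendant '[[0.001,0,0.003,0,-0.01,0],[0.002,0,0.006,0,-0.02,0],[0.004,0,0.009,0,-0.032,0],[0.004,0,0.009,0,-0.032,0],[0.004,0,0.009,0,-0.032,0]]';python3 t.py -11 -13
```

```text
clock: 7.75
eef_pos: [557.1, 24.3, 201.6]
eef_rot: [180.0, 24.0, 127.8]
ft_force: [1.0, -0.8, 6.3]
finger_gap: -0.1
finger_force: 2.6
e -11.0 F [ 1.  -0.8  6.3] clock 7.75 left mm [0.  0.3 0.1] deg [-0.   0.1 -0.1]
[0.0, 0.002, 0.001, -0.001, 0.002, -0.003]
e -13.0 F [ 1.  -0.8  6.3] clock 7.75 left mm [0.5 0.3 1.5] deg [-0.  -0.9 -0.1]
[0.003, 0.002, 0.01, -0.001, -0.029, -0.003]
```

```bash
python3 -m pendant '[[0.001,0,0.003,0,-0.01,0],[0.002,0,0.006,0,-0.02,0],[0.003,0,0.01,0,-0.03,0],[0.003,0,0.01,0,-0.03,0],[0.003,0,0.01,0,-0.03,0]]';python3 t.py -13 -15
```

```text
clock: 8.25
eef_pos: [557.2, 24.2, 200.0]
eef_rot: [180.0, 24.9, 127.8]
ft_force: [0.3, -0.8, 5.5]
finger_gap: 0.3
finger_force: 2.7
e -13.0 F [ 0.3 -0.8  5.5] clock 8.25 left mm [0.  0.3 0. ] deg [-0.   0.  -0.1]
[0.0, 0.002, 0.0, -0.001, 0.001, -0.002]
e -15.0 F [ 0.3 -0.8  5.5] clock 8.25 left mm [0.5 0.3 1.5] deg [-0.  -0.9 -0.1]
[0.003, 0.002, 0.01, -0.001, -0.03, -0.002]
```

```bash
python3 -m pendant '[[0.001,0,0.003,0,-0.01,0],[0.002,0,0.006,0,-0.02,0],[0.003,0,0.01,0,-0.03,0],[0.003,0,0.01,0,-0.03,0],[0.003,0,0.01,0,-0.03,0]]';python3 t.py -15 -17
```

```text
clock: 8.75
eef_pos: [557.3, 24.0, 198.5]
eef_rot: [180.0, 25.8, 127.8]
ft_force: [1.7, -0.3, 5.4]
finger_gap: 0.1
finger_force: 2.8
e -15.0 F [ 1.7 -0.3  5.4] clock 8.75 left mm [0.1 0.3 0. ] deg [-0.  -0.  -0.1]
[0.0, 0.002, 0.0, -0.001, -0.0, -0.002]
e -17.0 F [ 1.7 -0.3  5.4] clock 8.75 left mm [0.5 0.3 1.4] deg [-0.  -0.9 -0.1]
[0.003, 0.002, 0.009, -0.001, -0.032, -0.002]
```

```bash
python3 -m pendant '[[0.001,0,0.003,0,-0.01,0],[0.002,0,0.006,0,-0.02,0],[0.003,0,0.01,0,-0.03,0],[0.003,0,0.01,0,-0.03,0],[0.003,0,0.01,0,-0.03,0]]';python3 t.py -17 -19
```

```text
clock: 9.25
eef_pos: [557.5, 23.9, 197.4]
eef_rot: [180.0, 26.8, 127.8]
ft_force: [0.2, -0.1, 7.9]
finger_gap: -0.1
finger_force: 3.8
e -17.0 F [ 0.2 -0.1  7.9] clock 9.25 left mm [0.2 0.3 0.3] deg [-0.  -0.  -0.1]
[0.001, 0.002, 0.002, -0.0, -0.001, -0.003]
e -19.0 F [ 0.2 -0.1  7.9] clock 9.25 left mm [0.6 0.3 1.7] deg [-0.  -1.  -0.1]
[0.004, 0.002, 0.011, -0.0, -0.032, -0.003]
```

```bash
python3 -m pendant '[[0,0,0.001,0,0,0],[0,0,0.002,0,0,0],[0.001,0,0.003,0,-0.005,0],[0.001,0,0.003,0,-0.005,0],[0.001,0,0.003,0,-0.005,0]]';python3 - <<'E'
from h import *
rows(*push(-17))
cv2.imwrite("pics/w3.png",cv2.resize(r.capture("wrist")[:,:,::-1][0:300,180:580],None,fx=2,fy=2))
E
```

```text
clock: 9.75
eef_pos: [557.6, 23.8, 197.1]
eef_rot: [180.0, 26.9, 127.8]
ft_force: [-0.7, -0.0, 9.6]
finger_gap: -0.1
finger_force: 4.3
F [-0.7 -0.   9.6] clock 9.75 left mm [0.1 0.2 0. ] deg [-0.   0.1 -0.1]
[0.001, 0.002, 0.0, -0.0, 0.005, -0.003]
```

View pics/w3.png

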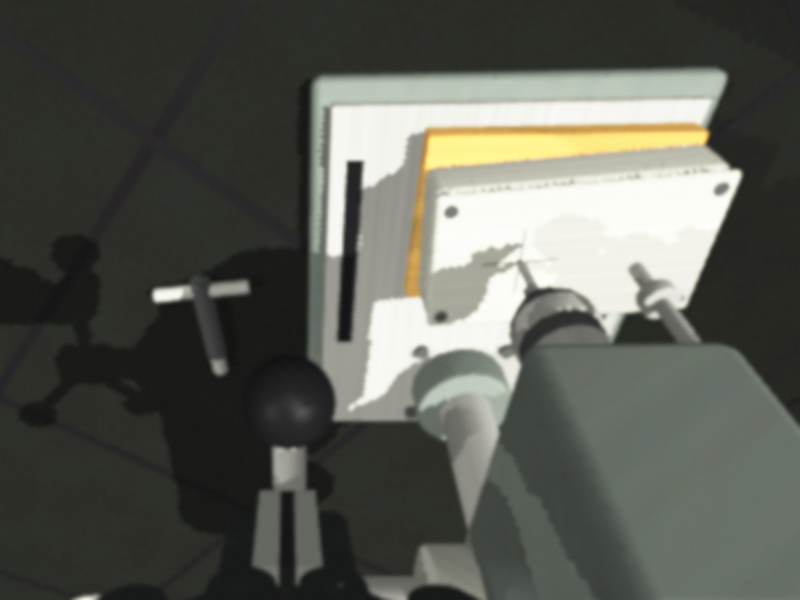

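The picture shows the bit's point on the scribed cross at crop pixel (520,262). The spoke has stiffened: about 3 N more than the spring accounts for, roughly 11 N on the bit. I'll hold once more to check it is steady.

```bash
python3 -m pendant '[[0,0,0,0,0,0],[0,0,0,0,0,0],[0,0,0,0,0,0],[0,0,0,0,0,0],[0,0,0,0,0,0]]' && python3 -c "
from cell import r
print(r.hand_in())"
```

```text
clock: 10.3
eef_pos: [557.6, 23.8, 197.1]
eef_rot: [180.0, 26.9, 127.8]
ft_force: [-0.5, -0.2, 8.9]
finger_gap: -0.1
finger_force: 4.3
the job is handed in; nothing more can be done
None
```

I handed the job in at 10.3 s with the fingertip still holding the spoke down and the bit's point resting on the punch mark, at about 10 N on the lid by my estimate (the limit is 70 N).

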